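Release the eccentric and close the drilling jig on the rosette blank

ROBOT

A 6-joint arm with a two-finger parallel gripper is mounted at the origin on the work surface. World frame = base frame: x ahead of the robot, y to its left, z up, the work surface at z = 0. Lengths are in m, angles in rad, forces in N, time in s.
With the tool pointing down it reaches from about 0.35 to 0.975 m from the base axis. Payload 7.1 kg.
Tool frame: the origin (TCP) lies on the centre line of the jaws, within the pads' length; the fingertips stand 14 mm ahead of it and the grasp point (between the pads) lies 5 mm behind it; x points along the fingers, z is the direction in which the jaws open and shut, and the axes are right-handed (so a half turn about x gives the same grasp; the last joint's range is limited). The gripper opens to 88 mm and grips with 3 to 60 N. Pads are 20 mm wide; open, the fingers measure 115 mm over their backs; the gripper's body (75 mm by 178 mm) begins 61 mm behind the grasp point.
Start: joints at [1.112, 0.423, 1.63, -0, 1.089, -0.019], TCP at [0.266, 0.566, 0.237] pointing down, gripper open.
Joint ranges: [-3, 3], [-0.9, 2.11], [0.09, 2.58], [-1.31, 4.45], [0.11, 2.69], [-2.54, 2.54]. Speed limits (rad/s): [2.39, 2.39, 3.01, 3.14, 3.14, 3.14].

INTERFACE

Orientations are given as a unit quaternion [x, y, z, w].
In Python, from rig import bot gives the robot as it stands.
- The arm moves only by the tool arm_command, never from a script. Its argument "motion" is one flat list of numbers, 7 for each row, row after row: the shift along the world's x, y, z in units of 50 mm (1.0 is 50 mm), then the turn, a rotation vector about the world's x, y, z in degrees, then the finger opening in mm, from 0 to 87.8. A call has exactly 5 rows; each row shifts and turns the commanded pose from where the row before left it; what a row does not reach is not made up. A row lasts 1/10 s, in which the tool goes at most 50 mm and 8.59 degrees, less where a joint would pass 70% of its speed; a pose out of reach is approached as far as the arm can. A call is refused whole if a number of a shift passes 1 or a number of a turn 8.59, either way. A call with a gripper value outside its range is refused whole. The fingers move at their own pace and stop on an object; the grip force is fixed at half the most. Time passes only in rows, so rows that do not move let the fingers close, or fill a call up. It gives the time, the measured TCP pose, the force and the opening at its end, in the units of the state.
- bot.read_state(): the state, without advancing time (a new reading comes with each control period).
- bot.grab_frame(name): name is "side" or "top" or "wrist"; returns (picture, depth): 400x640x3 uint8, red, green, blue; 400x640 float32, m along the optical axis (not along the pixel's ray), 0 where there is no reading.
- bot.camera_info(name): a dict with "mtx" (3x3 intrinsics, pixels), "R" (3x3) and "t" (3): a world point X has camera coordinates R X + t. Camera axes: x right, y down, z forward; pixel columns grow to the right and rows downward; lengths in m; the calibration is good to about 2 mm. The wrist camera is an equidistant fisheye: a pixel r from the principal point sees the ray r / f radians off the axis. A picture is of the moment at which its call begins: read the wrist's pose just before it. camera_info takes no time and is no camera call; for the wrist camera it gives the pose at the moment of the call.
- bot.finish_job(): hands the job in, once; it reports no verdict.
The state is a dict: "t": time; "qpos": joint angles; "joint_vel": joint speeds; "joint_efforts": joint torques, N m; "position": TCP position; "tool_rot": TCP orientation; "contact_force": force on the tool from outside, world axes, zero at the start; "moment": the same for the moment, N m; "opening": finger opening in m.
Only numpy, scipy, OpenCV 4.12 (cv2) and the standard library are available. Lean on these libraries where they do the work, as an engineer would, in place of code of your own. Each camera call takes 0.05 s, during which the arm holds its last target.

TASK

Get the drilling jig ready: push the wooden lever of the eccentric cam round, clockwise from above, until the cam is at its low point with the lever at its stop pin, and only then push the slide forward, away from the robot, so that it carries the small wooden blank fully home, snug between slide and end stop. Only push with the fingers: do not lift the blank out of its channel, leave the cam at its low point, and leave everything else on the bench where it is.

Things in the scene. Friction and masses are not known exactly. Their poses are not given: they have to be found in the camera images.
- jig: Drilling jig fixed on the bench: plywood board spanning x -160 to 140, y -110 to 110 mm, top z = 18 mm; origin at bench level. Jig +x = forward (slide and blank move that way), +y = the cam's side. Dark guide strips (inner faces y = +-33, outer +-45, top z = 28 mm) form a channel; the dark end stop closes it, face at x = 105, top z = 45 mm.
- slide (a joint): Travel of the pale slide along jig +x, m: 0 fully back; 0.075 = blank squeezed on the end stop; own limit 0.080. Friction 2.5 N, stays put. 60 mm long, 62 wide, deck top z = 45 mm, push plate at its rear. Its lug (cam side) hits the eccentric disc at about 0.02 unless the cam is within 0.5 rad of its low point; then it passes with 2 mm to spare.
- push_face (a point): Centre of the rear face of the slide's upright push plate, the face to push forward; moves with the slide. Face 62 mm wide (jig y), from just above the board to z = 85 mm; this point is at z = 62 mm. x axis = jig +x. At slide = 0: jig x = -110, y = 0 mm. Behind it the board is bare for 50 mm, then the bench.
- cam (a joint): Angle of the eccentric cam and lever, rad: clockwise from above it grows from 0 (locked stop) past the start (0.05 to 0.40) to 2.34 = low point; stop at 2.36. Friction 0.14 N m, stays put. Lever direction in the jig frame (counter-clockwise from jig +x) = 2.62 rad minus this value: it starts back and outward (+y), sweeps past outward, ends forward.
- cam_pivot (a point): The cam's upright axis at the lever's mid height: jig x = -5, y = 69, z = 55 mm. A steel bolt head rises there to z = 71 mm. The pale disc under the lever (radius 28 mm, 12 mm off the axis, z = 30 to 48 mm) is the eccentric; at the low point the disc's centre lies straight outward (jig +y) of the axis.
- lever_end (a point): Free end of the dark lever bar, on its centre line, 94 mm from the cam's axis, z = 55 mm. Bar 16 mm wide, z = 48 to 62 mm, free underneath beyond the disc. Its x axis points outward along the lever. The steel stop pin (8 mm thick, top z = 62 mm) stands 60 mm from the axis, where the lever's leading side arrives at the low point.
- disc_center (a point): Centre of the pale eccentric disc (turns with the cam), z = 39 mm.
- blank_center (a point): Centre of the pale wooden rosette blank, 80 mm long (jig x), 60 wide, 20 thick, with a 22 mm through hole, lying loose and flat in the channel between slide and end stop, z = 28 mm. Its x axis is along its length. Home: jig x = 65 mm.
- slide_front (a point): Middle of the slide's front face, which pushes the blank (at slide = 0: jig x = -50 mm).
- chisel_wide: Bystander: chisel with a turned handle and a 32 mm blade lying on the bench, about 235 mm long, 30 mm high; origin where handle meets blade.
- chisel_mid: Bystander: chisel, 20 mm blade, otherwise as chisel_wide.
- gouge: Bystander: narrow gouge, 14 mm blade, dark handle, otherwise as chisel_wide.
- drill: Bystander: cordless drill standing on its battery, about 210 mm high and 230 mm long (from 60 mm behind to 174 mm ahead of its origin, along its x); origin under the battery.
- offcut: Bystander: wooden offcut 45 x 30 x 40 mm on the jig board, on the side away from the cam; origin at its underside.
- screw_tin: Bystander: open round tin, 54 mm wide, 30 mm high, on the jig board, side away from the cam.
- dowel: Bystander: upright dowel, 16 mm thick, 45 mm high, on the jig board, side away from the cam, near the end stop.
- glue: Bystander: glue bottle, 56 mm wide, 150 mm high, on the bench to the robot's left, far side; origin at its underside.
- blank: The same blank; origin at the centre of its underside.

How it is judged:
On the way, in this order (a step that is already met when the one before it is completed fails the run):
1. the cam is turned to its low point while the slide is still back (value of joint cam above 2.06 rad and value of joint slide below 0.035 m), for 0.2 s.
2. the slide is pushed forward and the blank is home against the end stop (value of joint slide above 0.072 m and x of blank_center in the frame of jig between 0.062 and 0.069 m and angle between the x axis of blank_center and the x axis of jig, either way round below 0.05 rad and z of blank_center in the frame of jig below 0.031 m), for 0.2 s.
At the end, for the whole second after the job is handed in: The cam is within 0.28 rad of its low point, the slide is at 72 mm or more of its travel (75 mm is home), the blank lies flat on the board, square to the jig within 0.05 rad and within 3 mm of home against the end stop, at rest, and every bystander is within 30 mm of where it stood (all of step 2 and value of joint cam above 2.06 rad and linear speed of blank below 0.02 m/s and distance of each of chisel_wide, chisel_mid, gouge, drill, offcut, screw_tin, dowel, glue from where it was at the start of the episode below 0.03 m); the robot touches nothing.
It fails at once if the slide is forced past the cam before the cam is near its low point (value of joint slide above 0.035 m and value of joint cam below 1.9 rad).
It fails at once if the blank is lifted or tipped out of the channel (z of blank_center in the frame of jig above 0.04 m or angle between blank_center's own z axis and vertical above 0.3 rad).
It fails at once if another thing on the bench is pushed, lifted or knocked over (distance of any of chisel_wide, chisel_mid, gouge, drill, offcut, screw_tin, dowel, glue from where it was at the start of the episode above 0.03 m).
It also fails if it takes over 48 s, if anything falls off the work surface, if the arm or the gripper's body presses on something with over 40 N, if the wrist force passes 120 N, or if a joint passes its speed limit or range.

## Working session

There is one attempt and no reset: what is moved stays moved. The work goes in short steps, Python scripts to look and compute and a tool call to move; the robot and the scene stay as the last step left them, time stands still between calls to the robot, and variables do not carry over. Pictures are saved under pics/ and viewed, and the job is handed in when it is done.

Besides the shell and the picture viewer there is one more tool, called after "Request:" as name(argument=value, ...) on one line, values as JSON. arm_command: Moves the arm, as the interface text tells. Its arguments: {"type":"object","properties":{"motion":{"type":"array"}},"required":["motion"]}

```bash
mkdir -p pics; ls
cat > h.py <<'E'
import numpy as np,cv2
from rig import bot
def snap(n,f):
    p,d=bot.grab_frame(n); cv2.imwrite(f'pics/{f}.png',p[:,:,::-1]); np.save(f'pics/{f}.npy',d); return p,d
def world(n,d,u,v):
    c=bot.camera_info(n);K=np.array(c['mtx']);z=d[v,u]
    X=np.linalg.inv(K)@[u,v,1]*z
    return np.array(c['R']).T@(X-np.array(c['t']))
E
python3 - <<'E'
from h import *
print(bot.read_state())
for n in('top','side'):
    snap(n,n+'0'); print(bot.camera_info(n))
E
```

```text
pics
{'t': 0.0, 'qpos': array([ 1.11199665e+00,  4.23814765e-01,  1.63069800e+00, -2.17968839e-05,
        1.08858199e+00, -1.89972003e-02]), 'joint_vel': array([ 3.48726669e-04, -9.01856501e-04, -7.26969269e-05,  4.84466070e-06,
       -2.48929186e-03,  3.99007170e-04]), 'joint_efforts': array([-2.02216164e-03, -5.44619393e+01, -2.73663676e+01,  6.42275345e-02,
        2.28951301e-02, -1.75363753e-04]), 'position': array([0.26584354, 0.56505134, 0.23591481]), 'tool_rot': array([-0.37917762,  0.59747421,  0.37861396,  0.59657386]), 'contact_force': array([-0.21092065,  0.97492195,  0.29111571]), 'moment': array([ 0.00513649, -0.00554295,  0.01640292]), 'opening': 0.08787067812389113}
{'mtx': array([[422.62667665,   0.        , 317.50706488],
       [  0.        , 422.62667665, 199.01842354],
       [  0.        ,   0.        ,   1.        ]]), 'R': array([[ 0.02661291, -0.99964196, -0.00277599],
       [-0.97875649, -0.02549195, -0.20343523],
       [ 0.20329162,  0.00813102, -0.97908447]]), 't': array([0.02474926, 0.57441059, 1.2455546 ])}
{'mtx': array([[493.33749135,   0.        , 324.07261655],
       [  0.        , 493.33749135, 189.83085049],
       [  0.        ,   0.        ,   1.        ]]), 'R': array([[ 0.99637732, -0.08385656, -0.01415333],
       [-0.06268074, -0.6116624 , -0.78863187],
       [ 0.0574749 ,  0.78666205, -0.61470273]]), 't': array([-0.57692225,  0.1097977 ,  1.23889231])}
```

View pics/top0.png

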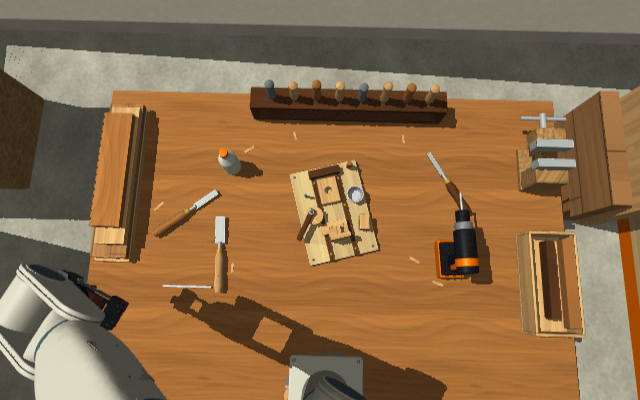

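View pics/side0.png

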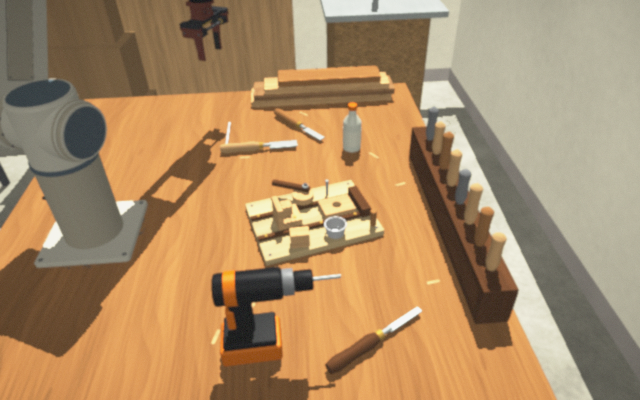

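The jig shows in the top picture at about (335,213), the lever at about (307,225), and the drill at (460,245). The bench around the jig is clear. Next I'll zoom in and fit the jig.

Run:
```python
from h import *
for n,b in(('top',(275,145,395,275)),('side',(230,165,400,270))):
    p=cv2.imread(f'pics/{n}0.png');d=np.load(f'pics/{n}0.npy')
    x0,y0,x1,y1=b; s=6 if n=='top' else 4.5
    c=cv2.resize(p[y0:y1,x0:x1],None,fx=min(s,600/(y1-y0),800/(x1-x0)),fy=min(s,600/(y1-y0),800/(x1-x0)),interpolation=cv2.INTER_CUBIC)
    cv2.imwrite(f'pics/{n}0z.png',c);print(n,c.shape)
d=np.load('pics/top0.npy')
c=bot.camera_info('top');K=np.array(c['mtx']);R=np.array(c['R']);t=np.array(c['t'])
v,u=np.mgrid[150:272,280:392]
z=d[150:272,280:392]
X=np.stack([(u-K[0,2])/K[0,0]*z,(v-K[1,2])/K[1,1]*z,z],-1)-t
W=X@R
m=(W[...,2]>0.011)&(z>0)
mm=m.astype(np.uint8);nn,l,st,_=cv2.connectedComponentsWithStats(mm);k=1+np.argmax(st[1:,4]);m=l==k
print(st[k])
P=W[m&(W[...,2]<0.026)][:,:2].astype(np.float32)*1000
print(cv2.minAreaRect(P),len(P)); print(cv2.boxPoints(cv2.minAreaRect(P)))
```

```text
top (600, 554, 3)
side (472, 765, 3)
[   9   10   90  106 6392]
((544.3169555664062, -9.34783935546875), (300.7760314941406, 220.2458038330078), 14.644939422607422) 4193
[[ 370.97272   59.17495]
 [ 426.65704 -153.91531]
 [ 717.6612   -77.87063]
 [ 661.97687  135.21964]]
```

View pics/top0z.png

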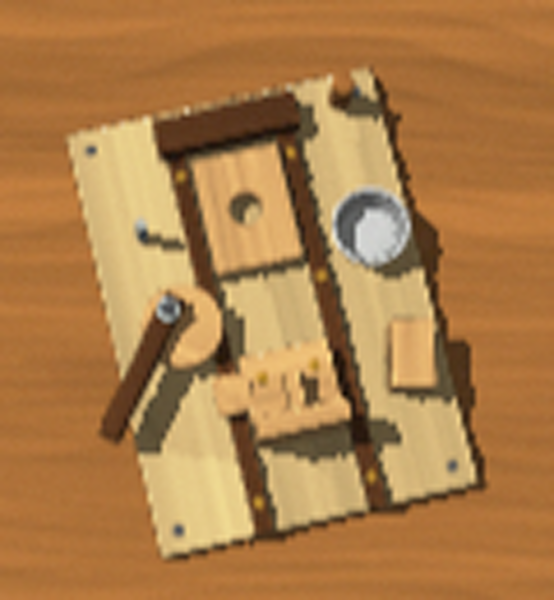

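View pics/side0z.png

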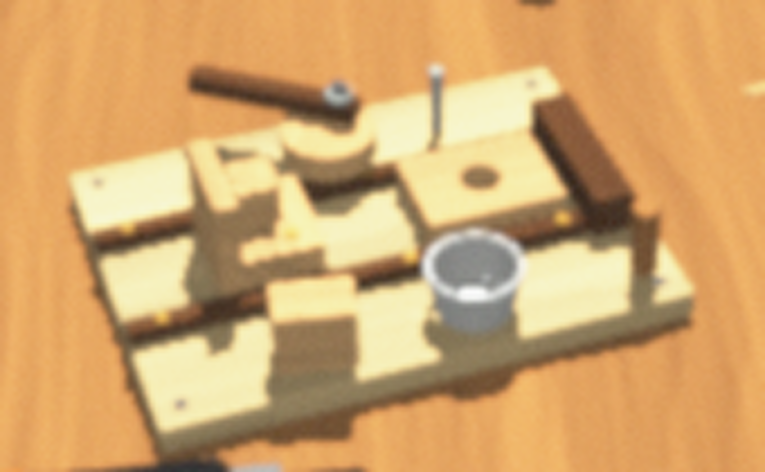

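```bash
cat >> h.py <<'E'
yaw=np.radians(14.645); O=np.array([.5540,-.0068])
Rj=np.array([[np.cos(yaw),-np.sin(yaw)],[np.sin(yaw),np.cos(yaw)]])
def j2w(x,y): return O*1000+Rj@np.array([x,y])
def w2j(P): return (np.asarray(P)-O)@Rj
def cloud(n,d):
    c=bot.camera_info(n);K=np.array(c['mtx']);R=np.array(c['R']);t=np.array(c['t'])
    v,u=np.mgrid[0:400,0:640]
    X=np.stack([(u-K[0,2])/K[0,0]*d,(v-K[1,2])/K[1,1]*d,d],-1)-t
    W=X@R
    J=W.copy();J[...,:2]=w2j(W[...,:2]);J[d<=0]=9
    return J*1000
def ortho(J,img,f,zmin=10):
    # jig-frame top map, 2 px/mm
    H=np.zeros((600,800,3),np.uint8)
    m=(abs(J[...,0])<195)&(abs(J[...,1])<145)&(J[...,2]>zmin)
    for (x,y,z),c in zip(J[m],img[m]):
        cv2.circle(H,(int(400+2*x),int(300-2*y)),2,c.tolist(),-1)
    cv2.imwrite(f'pics/{f}.png',H)
def hmap(J,f):
    z=np.clip((J[...,2]-10)*2.5,0,255).astype(np.uint8)
    ortho(J,cv2.applyColorMap(z,cv2.COLORMAP_JET),f)
E
python3 - <<'E'
from h import *
for n in('top','side'):
    p=cv2.imread(f'pics/{n}0.png');d=np.load(f'pics/{n}0.npy');J=cloud(n,d)
    m=(abs(J[...,0]+10)<200)&(abs(J[...,1])<140)&(J[...,2]>5)
    print(n,'end stop z40-50,x>90',J[m&(J[...,0]>95)&(J[...,2]>38)].mean(0))
    L=J[m&(J[...,2]>56)&(J[...,2]<68)&(J[...,1]>40)]
    if len(L):
        print(len(L),L.mean(0),L.min(0),L.max(0)); r=L[:,:2]-[-5,69]; 
        q=r[np.hypot(*r.T)>30]; print('lever dir',np.arctan2(*q.mean(0)[::-1]),np.hypot(*r.T).max())
    S=J[m&(J[...,2]>78)&(J[...,2]<92)&(abs(J[...,1])<40)];print('plate',len(S),S.mean(0),S.min(0),S.max(0))
    B=J[m&(J[...,2]>33)&(J[...,2]<42)&(abs(J[...,1])<28)];print('blank',len(B),B.mean(0),B.min(0),B.max(0))
    ortho(J,p,n+'_o');hmap(J,n+'_h')
E
```

```text
top end stop z40-50,x>90 [116.45495174  -8.46912663  44.97682094]
166 [-36.215701    94.90335761  60.91502752] [-80.89960393  58.51228808  56.08721159] [ 58.77353519 128.67958773  67.84380182]
lever dir 2.4403409297899046 93.7459560284533
plate 101 [-98.26584518   0.49632836  83.38921883] [-105.23330076  -30.14078621   78.06743861] [-90.79430591  31.25865149  87.06879871]
blank 422 [51.40921204  0.09268636 37.37190029] [-104.84106447  -27.93836174   33.09317417] [129.22310838  27.96622845  41.97038424]
side end stop z40-50,x>90 [118.66863455 -20.90992322  47.19166536]
219 [-30.03176741  88.57320569  61.99224148] [-78.24206027  54.98312154  56.00906126] [ 63.20712931 126.62893715  67.93721779]
lever dir 2.443330918792456 87.99504171148783
plate 118 [-94.38695204  -6.18478472  86.1097332 ] [-100.78476991  -34.0699509    79.00926042] [-86.45428121  28.85174925  90.71377351]
blank 418 [56.29554173 -0.6922708  39.16419004] [-101.0587113   -27.9727932    33.01377977] [111.26411245  27.69048742  41.99801293]
```

Top depth gives a board of 300.8 x 220.2 mm, against 300 x 220 stated. The end stop is at z 45, the plate is about 62 mm wide, and the lever is 94 mm long at 2.44 rad, so cam is about 0.18 and slide about 0. Side agrees to about 3 mm. Next I'll plan the lever path.

```bash
cat >> h.py <<'E'
from scipy.spatial.transform import Rotation as Ro
def fing(th,r=72,gap=0):
    e=np.array([np.cos(th),np.sin(th)]);n=np.array([-e[1],e[0]])
    h=10*abs(n[0])+13.5*abs(n[1])
    return np.array([-5,69])+r*e+(8+h+gap)*n
E
python3 - <<'E'
from h import *
s=bot.read_state();R=Ro.from_quat(s['tool_rot']).as_matrix();print(R.round(3))
a=np.degrees(np.arctan2(R[1,2],R[0,2]));print('jaw dir deg',a,'want',90+14.645,'or',-75.355)
p=s['position']*1000;print(p)
st=j2w(*fing(2.44,gap=10));print('start',st, (st-p[:2])/50)
prev=st
for th in np.append(np.arange(2.44,0.27,-.12),.27):
    w=j2w(*fing(th)); print(round(th,2),w.round(1),((w-prev)/50).round(3));prev=w
print('slide start',j2w(-140,0))
d=np.load('pics/top0.npy')
for n,u,v in(('glue',225,154),('drill',460,250)): print(n,world('top',d,u,v))
E
```

```text
[[-0.001 -0.905  0.426]
 [-0.001  0.426  0.905]
 [-1.     0.    -0.001]]
jaw dir deg 64.80233289590257 want 104.645 or -75.355
[265.85481757 565.09057328 235.96708098]
start [451.7636746   58.38612966] [  3.71817714 -10.13408887]
2.44 [456.1  67.4] [0.086 0.18 ]
2.32 [457.8  76.6] [0.034 0.184]
2.2 [460.8  85.7] [0.06  0.182]
2.08 [465.   94.5] [0.085 0.176]
1.96 [470.6 102.8] [0.11  0.166]
1.84 [477.3 110.4] [0.134 0.152]
1.72 [485.1 117. ] [0.156 0.133]
1.6 [493.8 122.6] [0.175 0.112]
1.48 [501.  126.6] [0.143 0.079]
1.36 [507.9 129.7] [0.139 0.063]
1.24 [515.3 132.1] [0.149 0.049]
1.12 [523.2 133.8] [0.158 0.033]
1.0 [531.5 134.5] [0.165 0.015]
0.88 [540.  134.2] [ 0.171 -0.005]
0.76 [548.7 132.9] [ 0.173 -0.027]
0.64 [557.4 130.4] [ 0.173 -0.05 ]
0.52 [565.8 126.7] [ 0.17  -0.073]
0.4 [574.  121.9] [ 0.162 -0.097]
0.28 [581.5 115.9] [ 0.151 -0.12 ]
0.27 [582.1 115.3] [ 0.012 -0.011]
slide start [418.54847439 -42.19610444]
glue [0.68357438 0.3148623  0.1465053 ]
drill [ 0.41509467 -0.34699149  0.19792802]
```

View pics/top_o.png

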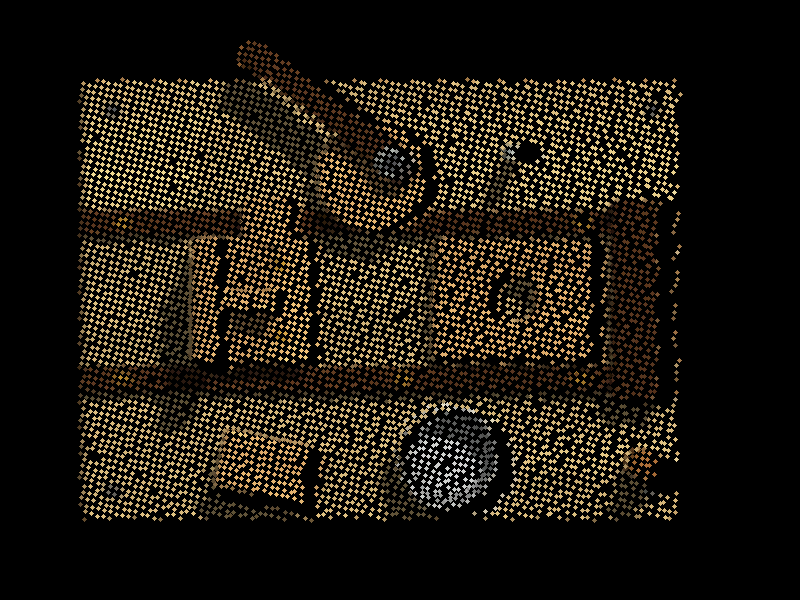

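The map confirms the bolt at jig (-3.5, 69), the lug reaching y of about 57, and the stop pin near (55-60, 72). I'll travel above the start point while closing and turning the jaws.

Request:
arm_command(motion=[0.25, -0.67, 0, 0, 0, 2.7, 0, 0.25, -0.67, 0, 0, 0, 2.7, 0, 0.25, -0.67, 0, 0, 0, 2.7, 0, 0.25, -0.67, 0, 0, 0, 2.7, 0, 0.25, -0.67, 0, 0, 0, 2.7, 0])

```text
t: 0.6
position: [0.3286, 0.3965, 0.2364]
tool_rot: [-0.447, 0.548, 0.447, 0.548]
contact_force: [0.6, -0.5, 0.4]
opening: 0.0514
```

Request:
arm_command(motion=[0.25, -0.67, 0, 0, 0, 2.7, 0, 0.25, -0.67, 0, 0, 0, 2.7, 0, 0.25, -0.67, 0, 0, 0, 2.7, 0, 0.25, -0.67, 0, 0, 0, 2.7, 0, 0.25, -0.67, 0, 0, 0, 2.7, 0])

```text
t: 1.1
position: [0.3912, 0.229, 0.2365]
tool_rot: [-0.508, 0.492, 0.508, 0.491]
contact_force: [-0.4, 0.6, -0.7]
opening: 0.0114
```

Request:
arm_command(motion=[0.25, -0.67, 0, 0, 0, 2.7, 0, 0.25, -0.67, 0, 0, 0, 2.7, 0, 0.25, -0.67, 0, 0, 0, 2.7, 0, 0.2, -0.67, 0, 0, 0, 2.7, 0, 0, 0, 0, 0, 0, 0, 0])

```text
t: 1.6
position: [0.4392, 0.0936, 0.2365]
tool_rot: [0.551, -0.443, -0.551, -0.443]
contact_force: [0.3, 1.2, -0.0]
opening: 0.0005
```

```bash
cat >> h.py <<'E'
def where():
    s=bot.read_state();R=Ro.from_quat(s['tool_rot']).as_matrix();p=s['position']*1000
    print('t',s['t'],'p',p.round(1),'jig',(w2j(p[:2]/1000)*1000).round(1),'jawyaw',np.degrees(np.arctan2(R[1,2],R[0,2])).round(2),'x',R[:,0].round(3),'F',s['contact_force'].round(1),s['opening'].round(4));return p
E
python3 - <<'E'
from h import *
p=where();print((j2w(*fing(2.44,gap=10))-p[:2])/50)
snap('wrist','w1')
E
```

```text
Traceback (most recent call last):
  File "h.py", line 37, in where
    print('t',s['t'],'p',p.round(1),'jig',(w2j(p[:2]/1000)*1000).round(1),'jawyaw',np.degrees(np.arctan2(R[1,2],R[0,2])).round(2),'x',R[:,0].round(3),'F',s['contact_force'].round(1),s['opening'].round(4));return p
                                                                                                                                                                                      ^^^^^^^^^^^^^^^^^^
AttributeError: 'float' object has no attribute 'round'
```

```bash
sed -i "s/s\['opening'\].round(4)/s['opening']/" h.py
python3 - <<'E'
from h import *
p=where();print((j2w(*fing(2.44,gap=10))-p[:2])/50)
snap('wrist','w1')
E
```

```text
t 1.6 p [439.2  93.6 236.5] jig [-85.6 126.2] jawyaw 102.45 x [-0.    -0.001 -1.   ] F [ 0.3  1.2 -0. ] 0.00046750124384739057
[ 0.25032062 -0.70479769]
```

View pics/w1.png

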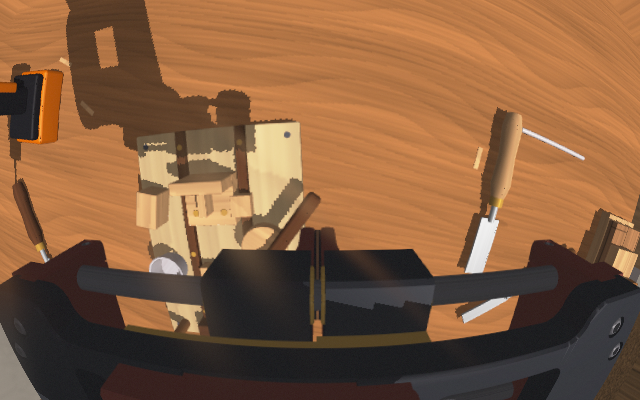

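The wrist view shows the jig on the left with the lever at about (295,222). The fingers are closed. I'll go to the start point and lower to TCP z of about 54 mm.

Request:
arm_command(motion=[0.25, -0.7, 0, 0, 0, 2.2, 0, 0, 0, 0, 0, 0, 0, 0, 0, 0, -0.7, 0, 0, 0, 0, 0, 0, -0.7, 0, 0, 0, 0, 0, 0, 0, 0, 0, 0, 0])

```text
t: 2.15
position: [0.4477, 0.0623, 0.1634]
tool_rot: [-0.558, 0.433, 0.562, 0.43]
contact_force: [0.3, 0.6, -0.4]
opening: 0.0009
```

Run:
```python
from h import *
p=where();print((j2w(*fing(2.44,gap=10))-p[:2])/50)
```

```text
t 2.15 p [447.7  62.3 163.4] jig [-85.4  93.7] jawyaw 104.8 x [-0.008 -0.001 -1.   ] F [ 0.3  0.6 -0.4] 0.0009290467509495616
[ 0.08136124 -0.07789983]
```

Request:
arm_command(motion=[0, -0.04, -0.6, 0, 0, 0, 0, 0, 0, -0.6, 0, 0, 0, 0, 0, 0, -0.6, 0, 0, 0, 0, 0, 0, -0.4, 0, 0, 0, 0, 0, 0, 0, 0, 0, 0, 0])

```text
t: 2.65
position: [0.4501, 0.0603, 0.0558]
tool_rot: [-0.559, 0.432, 0.561, 0.431]
contact_force: [-0.1, -0.8, 0.6]
opening: 0.0005
```

Run:
```python
from h import *
p=where();print((j2w(*fing(2.44,gap=10))-p[:2])/50)
snap('top','t2');p,d=snap('side','s2')
c=cv2.imread('pics/s2.png')[120:280,220:420];cv2.imwrite('pics/s2z.png',cv2.resize(c,None,fx=3.5,fy=3.5,interpolation=2))
```

```text
t 2.65 p [450.1  60.3  55.8] jig [-83.6  91.2] jawyaw 104.82 x [-0.004 -0.    -1.   ] F [-0.1 -0.8  0.6] 0.0004623973468128858
[ 0.03412594 -0.03793641]
```

View pics/s2z.png

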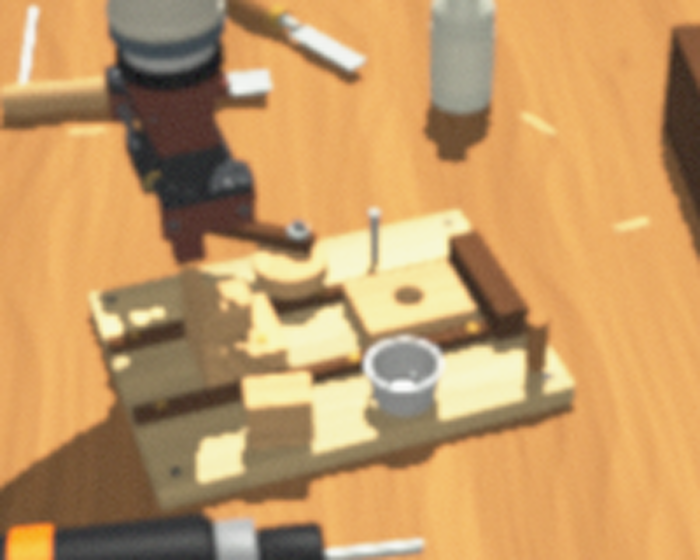

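The finger is on the channel side of the lever, at about (190,240) in the crop, and nothing has moved. I'll start the sweep.

Request:
arm_command(motion=[0.12, 0.14, 0, 0, 0, 0, 0, 0.03, 0.18, 0, 0, 0, 0, 0, 0.06, 0.18, 0, 0, 0, 0, 0, 0.09, 0.18, 0, 0, 0, 0, 0, 0.11, 0.17, 0, 0, 0, 0, 0])

```text
t: 3.25
position: [0.4719, 0.1029, 0.0569]
tool_rot: [0.56, -0.431, -0.56, -0.431]
contact_force: [-0.6, -2.3, 0.5]
opening: 0.0002
```

Request:
arm_command(motion=[0.13, 0.15, 0, 0, 0, 0, 0, 0.16, 0.13, 0, 0, 0, 0, 0, 0.17, 0.11, 0, 0, 0, 0, 0, 0.14, 0.08, 0, 0, 0, 0, 0, 0.14, 0.06, 0, 0, 0, 0, 0])

```text
t: 3.75
position: [0.5088, 0.1288, 0.0565]
tool_rot: [-0.56, 0.432, 0.56, 0.431]
contact_force: [-2.2, -1.4, -0.2]
opening: 0.0004
```

Run:
```python
from h import *
p=where();print((j2w(*fing(1.36))-p[:2])/50)
p,d=snap('side','s3')
c=cv2.imread('pics/s3.png')[120:280,220:420];cv2.imwrite('pics/s3z.png',cv2.resize(c,None,fx=3.5,fy=3.5,interpolation=2))
```

```text
t 3.75 p [508.8 128.8  56.5] jig [ -9.4 142.6] jawyaw 104.8 x [-0.001 -0.    -1.   ] F [-2.2 -1.4 -0.2] 0.00036229394211280543
[-0.01836581  0.01871807]
```

View pics/s3z.png

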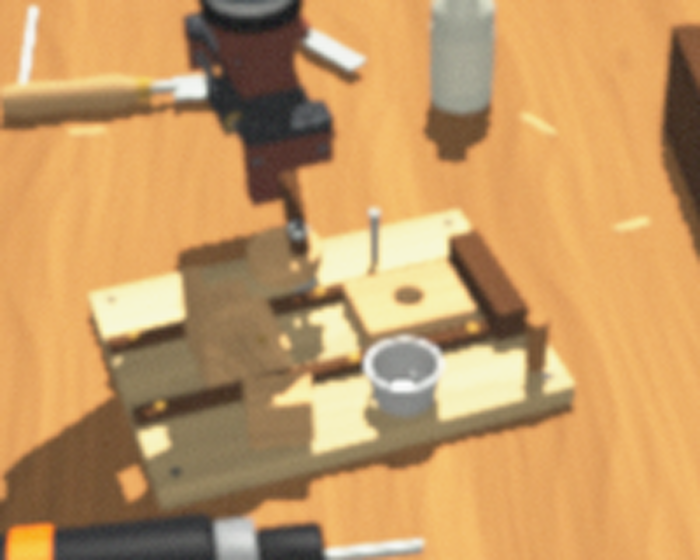

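The lever is turning with the finger, with about 2.5 N on it. I'll carry on.

Request:
arm_command(motion=[0.14, 0.05, 0, 0, 0, 0, 0, 0.16, 0.03, 0, 0, 0, 0, 0, 0.165, 0.015, 0, 0, 0, 0, 0, 0.17, -0.005, 0, 0, 0, 0, 0, 0.17, -0.03, 0, 0, 0, 0, 0])

```text
t: 4.3
position: [0.5496, 0.1315, 0.0567]
tool_rot: [-0.56, 0.431, 0.56, 0.431]
contact_force: [-3.2, -1.1, 0.0]
opening: 0.0004
```

Request:
arm_command(motion=[0.17, -0.05, 0, 0, 0, 0, 0, 0.17, -0.07, 0, 0, 0, 0, 0, 0.16, -0.1, 0, 0, 0, 0, 0, 0.1, -0.08, 0, 0, 0, 0, 0, 0, 0, 0, 0, 0, 0, 0])

```text
t: 4.8
position: [0.5802, 0.1159, 0.0569]
tool_rot: [0.561, -0.431, -0.56, -0.432]
contact_force: [0.3, -0.1, 0.2]
opening: 0.0002
```

Run:
```python
from h import *
p=where();print((j2w(*fing(.28))-p[:2])/50)
p,d=snap('side','s4')
c=cv2.imread('pics/s4.png')[120:280,220:420];cv2.imwrite('pics/s4z.png',cv2.resize(c,None,fx=3.5,fy=3.5,interpolation=2))
```

```text
t 4.8 p [580.2 115.9  56.9] jig [ 56.3 112.1] jawyaw 104.75 x [ 0.002  0.    -1.   ] F [ 0.3 -0.1  0.2] 0.00020643489804753225
[ 0.02718166 -0.00148732]
```

View pics/s4z.png

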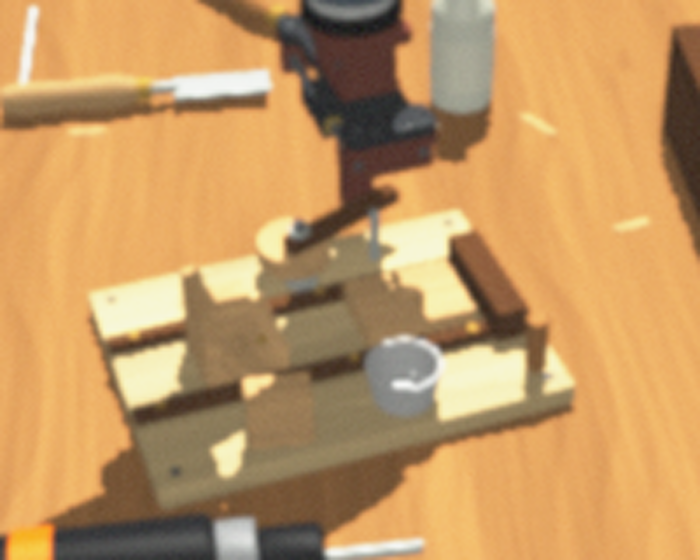

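The lever is close to the pin. I'll press it gently to the stop, toward jig -y.

Request:
arm_command(motion=[0.02, -0.04, 0, 0, 0, 0, 0, 0.02, -0.04, 0, 0, 0, 0, 0, 0.01, -0.04, 0, 0, 0, 0, 0, 0.01, -0.03, 0, 0, 0, 0, 0, 0, 0, 0, 0, 0, 0, 0])

```text
t: 5.35
position: [0.582, 0.109, 0.0568]
tool_rot: [0.56, -0.431, -0.56, -0.432]
contact_force: [-0.5, 1.7, -0.0]
opening: 0.0004
```

Run:
```python
from h import *
where()
```

```text
t 5.35 p [582.  109.   56.8] jig [ 56.4 104.9] jawyaw 104.8 x [ 0.  0. -1.] F [-0.5  1.7 -0. ] 0.0003534097672287091
```

Request:
arm_command(motion=[0.01, -0.03, 0, 0, 0, 0, 0, 0.01, -0.03, 0, 0, 0, 0, 0, 0.01, -0.03, 0, 0, 0, 0, 0, 0, 0, 0, 0, 0, 0, 0, 0, 0, 0, 0, 0, 0, 0])

```text
t: 5.85
position: [0.5829, 0.1064, 0.0567]
tool_rot: [-0.56, 0.431, 0.561, 0.432]
contact_force: [-1.7, 13.5, 0.2]
opening: 0.0003
```

Run:
```python
from h import *
where()
p,d=snap('side','s5');J=cloud('side',d);J-=[3,-1.5,2]
p=cv2.imread('pics/s5.png')
c=p[120:280,220:420];cv2.imwrite('pics/s5z.png',cv2.resize(c,None,fx=3.5,fy=3.5,interpolation=2))
L=(J[...,2]>56)&(J[...,2]<65)&(J[...,0]>10)&(J[...,0]<90)&(J[...,1]>60)&(J[...,1]<115)&(p.max(-1)<140)
print(J[L][::4].round(0))
```

```text
t 5.85 p [582.9 106.4  56.7] jig [ 56.6 102.3] jawyaw 104.79 x [-0.001  0.002 -1.   ] F [-1.7 13.5  0.2] 0.00033533230114286497
[[ 46. 114.  63.]
 [ 46. 106.  62.]
 [ 56.  94.  64.]
 [ 46. 105.  56.]
 [ 53.  94.  62.]
 [ 63.  91.  62.]
 [ 73.  87.  62.]
 [ 44.  91.  63.]
 [ 53.  86.  64.]
 [ 66.  82.  64.]
 [ 78.  84.  59.]
 [ 51.  87.  61.]
 [ 64.  85.  59.]
 [ 74.  81.  59.]
 [ 46.  81.  63.]
 [ 57.  81.  60.]
 [ 71.  80.  58.]
 [ 44.  82.  60.]
 [ 53.  77.  61.]
 [ 29.  79.  62.]
 [ 39.  76.  62.]
 [ 50.  77.  58.]
 [ 59.  70.  61.]
 [ 28.  77.  60.]
 [ 39.  77.  58.]
 [ 49.  75.  57.]
 [ 15.  78.  60.]
 [ 24.  73.  62.]
 [ 38.  73.  58.]
 [ 15.  70.  62.]
 [ 26.  72.  58.]
 [ 14.  67.  62.]
 [ 27.  67.  58.]
 [ 16.  65.  59.]]
```

View pics/s5z.png

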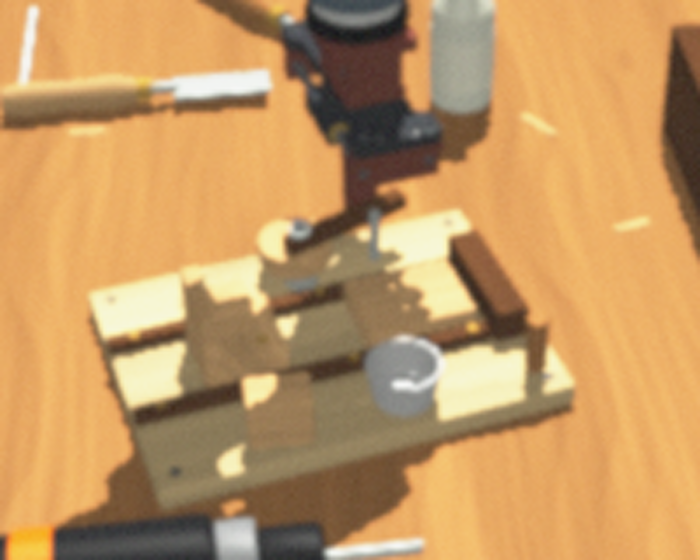

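The force rose to 13.5 N against the pin and the lever direction is about 0.25 rad, so it is at the stop. I'll back off, rise and move behind the slide.

Request:
arm_command(motion=[-0.1, 0.4, 0, 0, 0, 0, 0, 0, 0.1, 0.6, 0, 0, 0, 0, 0, 0, 0.8, 0, 0, 0, 0, 0, 0, 0.8, 0, 0, 0, 0, 0, 0, 0.2, 0, 0, 0, 0])

```text
t: 6.4
position: [0.5804, 0.1296, 0.1809]
tool_rot: [0.562, -0.43, -0.559, -0.433]
contact_force: [0.9, 0.8, 0.9]
opening: 0.0005
```

Request:
arm_command(motion=[-0.6, -0.65, 0, 0, 0, 0, 0, -0.6, -0.65, 0, 0, 0, 0, 0, -0.6, -0.65, 0, 0, 0, 0, 0, -0.6, -0.65, 0, 0, 0, 0, 0, -0.6, -0.65, 0, 0, 0, 0, 0])

```text
t: 6.9
position: [0.4263, -0.0341, 0.176]
tool_rot: [-0.56, 0.432, 0.561, 0.431]
contact_force: [-0.4, -0.6, -0.8]
opening: 0.0004
```

Run:
```python
from h import *
p=where();print((j2w(-140,0)-p[:2])/50)
p,d=snap('top','t6');p,d=snap('side','s6');J=cloud('side',d)
p=cv2.imread('pics/s6.png');c=p[120:280,220:420];cv2.imwrite('pics/s6z.png',cv2.resize(c,None,fx=3.5,fy=3.5,interpolation=2))
```

```text
t 6.9 p [426.3 -34.1 176. ] jig [-130.5    5.8] jawyaw 104.83 x [-0.001 -0.    -1.   ] F [-0.4 -0.6 -0.8] 0.0004450643777258833
[-0.15442421 -0.16092237]
```

View pics/s6z.png

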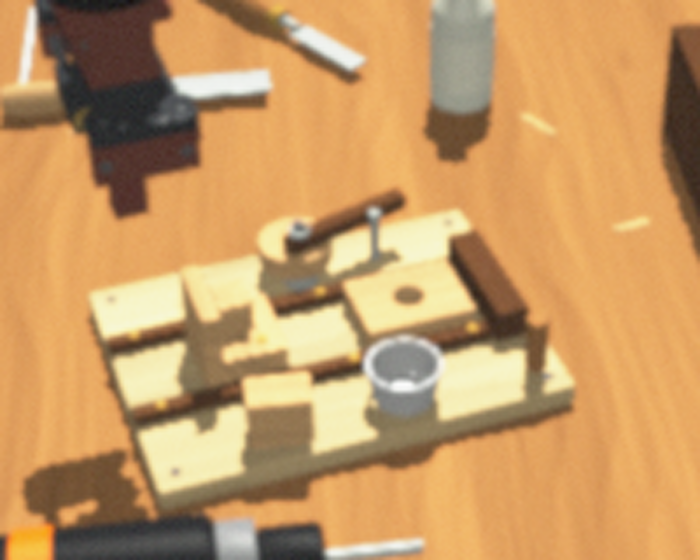

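View pics/t6.png

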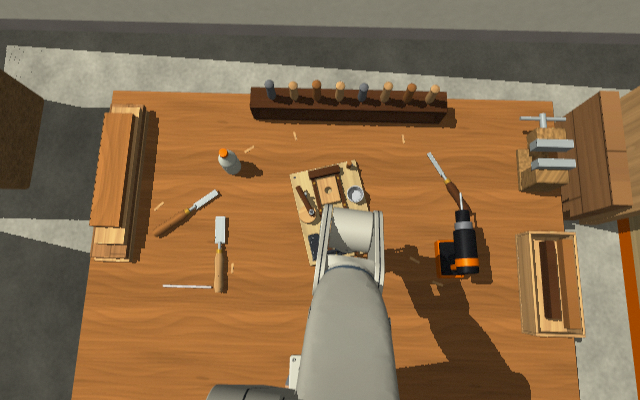

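The side crop shows the lever resting at the pin at (372,212), with the slide still back. I'll lower behind the push plate.

Request:
arm_command(motion=[-0.17, -0.15, 0, 0, 0, 0, 0, 0, 0, -0.6, 0, 0, 0, 0, 0, 0, -0.7, 0, 0, 0, 0, 0, 0, -0.7, 0, 0, 0, 0, 0, 0, -0.4, 0, 0, 0, 0])

```text
t: 7.5
position: [0.4192, -0.0401, 0.0544]
tool_rot: [-0.56, 0.431, 0.561, 0.431]
contact_force: [0.2, 0.1, 0.3]
opening: 0.0006
```

Run:
```python
from h import *
p=where();print((j2w(-142,0)-p[:2])/50)
print('30mm fwd',Rj@[30,0]/50)
```

```text
t 7.5 p [419.2 -40.1  54.4] jig [-138.8    1.9] jawyaw 104.87 x [-0.002  0.    -1.   ] F [0.2 0.1 0.3] 0.0006008622637822405
[-0.0524518  -0.05277857]
30mm fwd [0.58050654 0.15169759]
```

Request:
arm_command(motion=[0.23, 0.06, 0, 0, 0, 0, 0, 0.23, 0.06, 0, 0, 0, 0, 0, 0.23, 0.06, 0, 0, 0, 0, 0, 0.23, 0.06, 0, 0, 0, 0, 0, 0.23, 0.06, 0, 0, 0, 0, 0])

```text
t: 8.0
position: [0.4784, -0.0251, 0.0574]
tool_rot: [0.56, -0.431, -0.56, -0.431]
contact_force: [-4.4, -0.1, 0.1]
opening: 0.0008
```

Run:
```python
from h import *
where()
p,d=snap('side','s7')
p=cv2.imread('pics/s7.png');c=p[120:280,220:420];cv2.imwrite('pics/s7z.png',cv2.resize(c,None,fx=3.5,fy=3.5,interpolation=2))
```

```text
t 8.0 p [478.4 -25.1  57.4] jig [-77.7   1.4] jawyaw 104.82 x [ 0.001 -0.    -1.   ] F [-4.4 -0.1  0.1] 0.0008155517960559294
```

View pics/s7z.png

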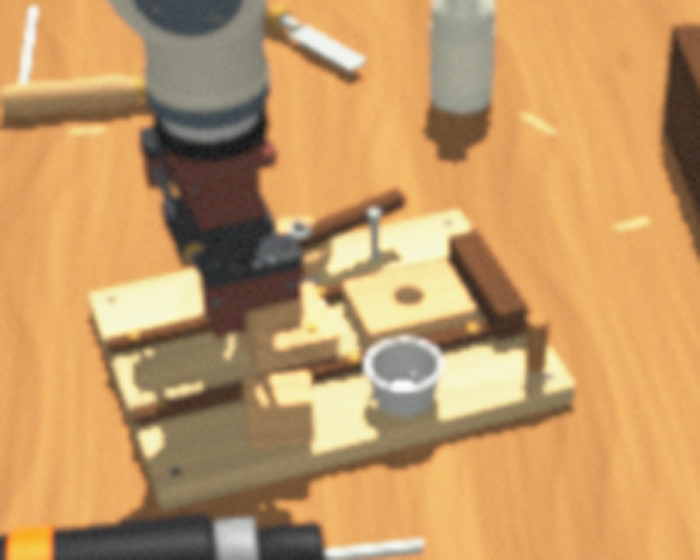

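The slide has passed beside the cam with about 4 N, friction plus motion, and the lever is unmoved. I'll continue more slowly.

Request:
arm_command(motion=[0.14, 0.035, 0, 0, 0, 0, 0, 0.14, 0.035, 0, 0, 0, 0, 0, 0.14, 0.035, 0, 0, 0, 0, 0, 0.08, 0.02, 0, 0, 0, 0, 0, 0.04, 0.01, 0, 0, 0, 0, 0])

```text
t: 8.55
position: [0.5047, -0.0187, 0.0567]
tool_rot: [0.56, -0.431, -0.56, -0.431]
contact_force: [-3.4, -1.4, 2.8]
opening: 0.0003
```

Run:
```python
from h import *
where()
```

```text
t 8.55 p [504.7 -18.7  56.7] jig [-50.7   1. ] jawyaw 104.81 x [ 0. -0. -1.] F [-3.4 -1.4  2.8] 0.00027265816387982134
```

Slow creep now, watching for the force rise at home.

Request:
arm_command(motion=[0.03, 0.008, 0, 0, 0, 0, 0, 0.03, 0.008, 0, 0, 0, 0, 0, 0.03, 0.008, 0, 0, 0, 0, 0, 0, 0, 0, 0, 0, 0, 0, 0, 0, 0, 0, 0, 0, 0])

```text
t: 9.05
position: [0.5091, -0.0175, 0.0567]
tool_rot: [0.56, -0.431, -0.56, -0.432]
contact_force: [-2.1, -0.5, 0.6]
opening: 0.0006
```

Run:
```python
from h import *
where()
p,d=snap('side','s8')
p=cv2.imread('pics/s8.png');c=p[120:280,220:420];cv2.imwrite('pics/s8z.png',cv2.resize(c,None,fx=3.5,fy=3.5,interpolation=2))
```

```text
t 9.05 p [509.1 -17.5  56.7] jig [-46.2   1. ] jawyaw 104.8 x [ 0.001  0.    -1.   ] F [-2.1 -0.5  0.6] 0.000573833225261227
```

View pics/s8z.png

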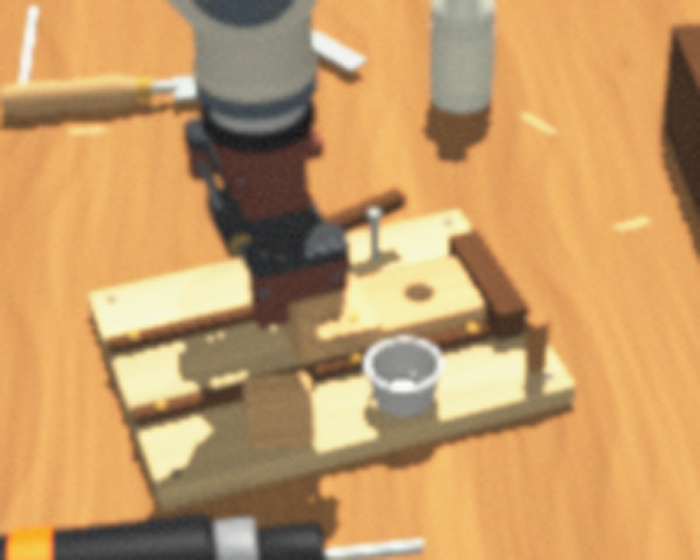

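The blank has moved along and nearly reaches the end stop, with only friction force so far. I'll creep further.

Request:
arm_command(motion=[0.03, 0.008, 0, 0, 0, 0, 0, 0.03, 0.008, 0, 0, 0, 0, 0, 0.02, 0.005, 0, 0, 0, 0, 0, 0, 0, 0, 0, 0, 0, 0, 0, 0, 0, 0, 0, 0, 0])

```text
t: 9.6
position: [0.5099, -0.0171, 0.0565]
tool_rot: [-0.559, 0.433, 0.562, 0.43]
contact_force: [-10.7, -6.9, 10.1]
opening: 0.0005
```

The force rises to about 16 N at jig x of about -45, which is the predicted home contact. One small extra press, then I'll check.

Request:
arm_command(motion=[0.02, 0.005, 0, 0, 0, 0, 0, 0, 0, 0, 0, 0, 0, 0, 0, 0, 0, 0, 0, 0, 0, 0, 0, 0, 0, 0, 0, 0, 0, 0, 0, 0, 0, 0, 0])

```text
t: 10.1
position: [0.5098, -0.017, 0.0564]
tool_rot: [-0.558, 0.433, 0.562, 0.429]
contact_force: [-14.6, -7.6, 12.9]
opening: 0.0007
```

Request:
arm_command(motion=[-0.3, -0.08, 0, 0, 0, 0, 0, -0.3, -0.08, 0, 0, 0, 0, 0, 0, 0, 0.7, 0, 0, 0, 0, 0, 0, 0.8, 0, 0, 0, 0, -0.3, 0.3, 0.8, 0, 0, 0, 0])

```text
t: 10.6
position: [0.4709, -0.0099, 0.1733]
tool_rot: [0.561, -0.431, -0.559, -0.432]
contact_force: [1.4, -0.3, 0.3]
opening: 0.0005
```

Request:
arm_command(motion=[-0.3, 0.8, 0, 0, 0, 0, 0, -0.3, 0.8, 0, 0, 0, 0, 0, -0.3, 0.8, 0, 0, 0, 0, 0, -0.3, 0.8, 0, 0, 0, 0, 0, -0.3, 0.8, 0, 0, 0, 0, 0])

```text
t: 11.1
position: [0.3938, 0.1926, 0.1722]
tool_rot: [0.561, -0.431, -0.56, -0.432]
contact_force: [0.1, 0.0, -0.1]
opening: 0.0005
```

Request:
arm_command(motion=[-0.2, 0.8, 0, 0, 0, 0, 0, -0.2, 0.8, 0, 0, 0, 0, 0, -0.2, 0.8, 0, 0, 0, 0, 0, -0.2, 0.8, 0, 0, 0, 0, 0, 0, 0, 0, 0, 0, 0, 0])

```text
t: 11.6
position: [0.3538, 0.3556, 0.1723]
tool_rot: [-0.561, 0.429, 0.561, 0.432]
contact_force: [0.4, -1.2, -0.3]
opening: 0.0003
```

Run:
```python
from h import *
where()
for n in('top','side'):
    snap(n,n+'9')
    p=cv2.imread(f'pics/{n}9.png');d=np.load(f'pics/{n}9.npy');J=cloud(n,d)
    if n=='side': J-=[3,-1.5,2]
    ortho(J,p,n+'9_o')
    m=(abs(J[...,0])<200)&(abs(J[...,1])<140)
    S=J[m&(J[...,2]>78)&(J[...,2]<92)&(abs(J[...,1])<40)];print('plate',len(S),S.mean(0),S.min(0),S.max(0))
    D=J[m&(J[...,2]>33)&(J[...,2]<41)&(abs(J[...,1])<25)&(J[...,0]>30)&(J[...,0]<103)];print('blank',D.mean(0),D.min(0),D.max(0))
    L=J[m&(J[...,2]>56)&(J[...,2]<65)&(J[...,1]>60)&(J[...,0]>10)&(p.max(-1)<150)]
    if len(L): r=L.mean(0)[:2]-[-5,69];print('lever',len(L),np.arctan2(r[1],r[0]))
p0=cv2.imread('pics/top0.png')
c=cv2.resize(cv2.imread('pics/top9.png')[145:275,275:395],None,fx=4.5,fy=4.5,interpolation=2);cv2.imwrite('pics/t9z.png',c)
c=cv2.imread('pics/side9.png')[120:280,220:420];cv2.imwrite('pics/s9z.png',cv2.resize(c,None,fx=3.5,fy=3.5,interpolation=2))
```

```text
t 11.6 p [353.8 355.6 172.3] jig [-102.1  401.2] jawyaw 105.03 x [ 0.002  0.003 -1.   ] F [ 0.4 -1.2 -0.3] 0.000298661218688845
plate 98 [-28.67703739   0.18113604  84.27577104] [-36.00304751 -30.17765427  78.61957177] [-21.36615885  31.36781692  89.01576067]
blank [66.53427164 -0.2950258  36.67237481] [ 30.08414213 -24.74580942  33.03507863] [102.37689519  24.78631314  40.94821534]
lever 112 0.25548030093541846
plate 113 [-27.62696237  -4.02418426  84.42945392] [-34.11161349 -33.1328525   78.2033014 ] [-19.491672    29.56093847  88.45659647]
blank [6.57656432e+01 9.94395510e-04 3.78288339e+01] [ 30.20194003 -24.96570797  33.294009  ] [102.84020063  24.98038968  40.9261827 ]
lever 78 0.1469519076917784
```

View pics/t9z.png

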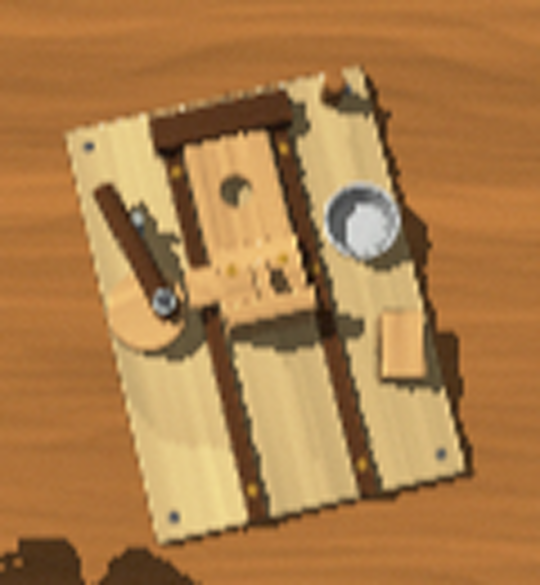

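View pics/s9z.png

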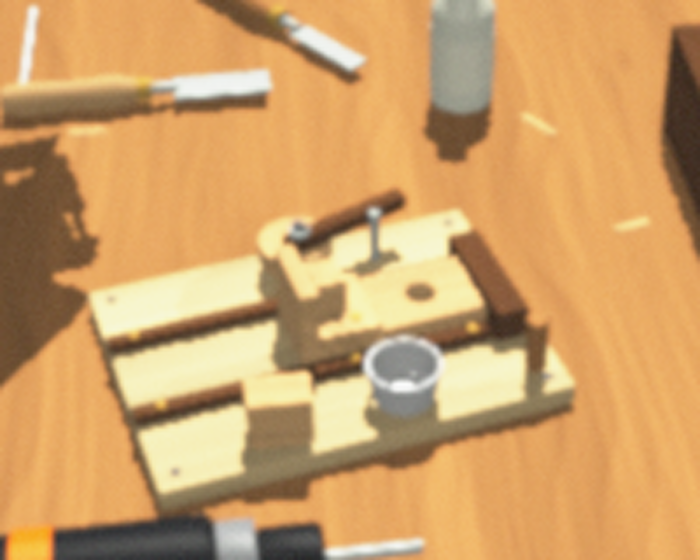

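View pics/top9.png

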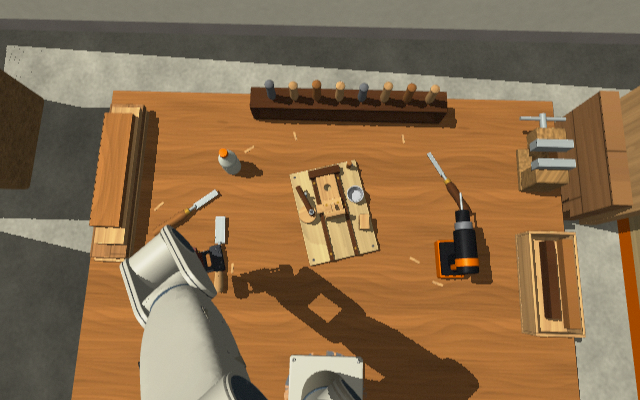

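The top crop shows the lever at the pin and the slide up against the blank at the end stop, and the bystanders look unmoved. I'll check the blank's hole position (z = 38 plane, home jig x 65) and the bystanders numerically.

Run:
```python
from h import *
def ray(n,u,v,z):
    c=bot.camera_info(n);K=np.array(c['mtx']);R=np.array(c['R']);t=np.array(c['t'])
    C=-R.T@t;d=R.T@np.linalg.inv(K)@[u,v,1];P=C+d*(z-C[2])/d[2];return (w2j(P[:2])*1000).round(1)
for f in('top0','top9','side0','side9'):
    n=f[:-1];g=cv2.imread(f'pics/{f}.png')
    c=bot.camera_info(n);K=np.array(c['mtx']);R=np.array(c['R']);t=np.array(c['t'])
    # rectified jig-plane view at z=38 mm, 5px/mm, x 20..120 y -40..40
    q=np.float32([[20,40],[120,40],[120,-40],[20,-40]])
    W=np.array([[*j2w(*a),38] for a in q])/1000
    pp=(K@(R@W.T+t[:,None])).T;pp=(pp[:,:2]/pp[:,2:]).astype(np.float32)
    H=cv2.getPerspectiveTransform(pp,np.float32([[0,0],[500,0],[500,400],[0,400]]))
    r=cv2.warpPerspective(g,H,(500,400),flags=cv2.INTER_CUBIC);cv2.imwrite(f'pics/{f}_r.png',r)
a=np.hstack([cv2.resize(cv2.imread(f'pics/{f}_r.png'),(390,312)) for f in('top9','side9')])
b=np.hstack([cv2.resize(cv2.imread(f'pics/{f}_r.png'),(390,312)) for f in('top0','side0')])
cv2.imwrite('pics/rect.png',cv2.resize(np.vstack([b,a]),(740,592)))
a=cv2.imread('pics/side0.png');b=cv2.imread('pics/side9.png')
df=(cv2.absdiff(a,b).max(-1)>50)
cv2.imwrite('pics/diff.png',np.where(df[...,None],np.uint8([0,0,255]),b//2))
```

```text
(no output)
```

View pics/rect.png

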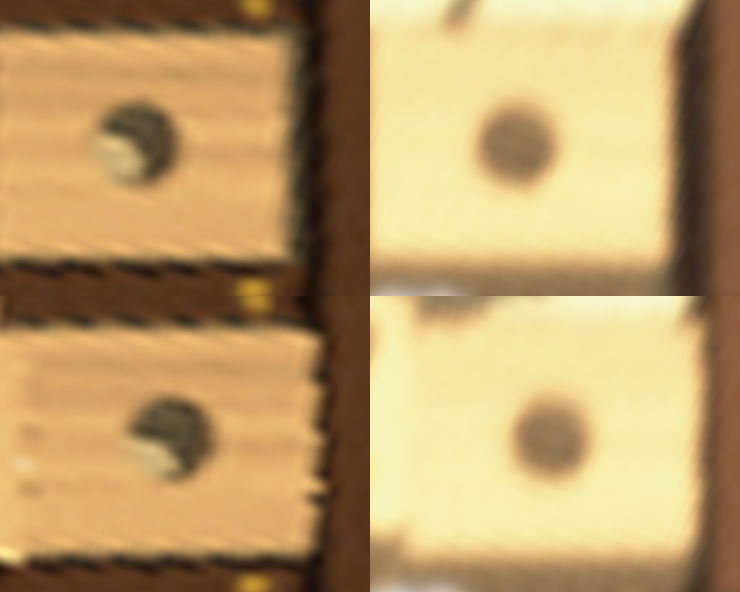

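View pics/diff.png

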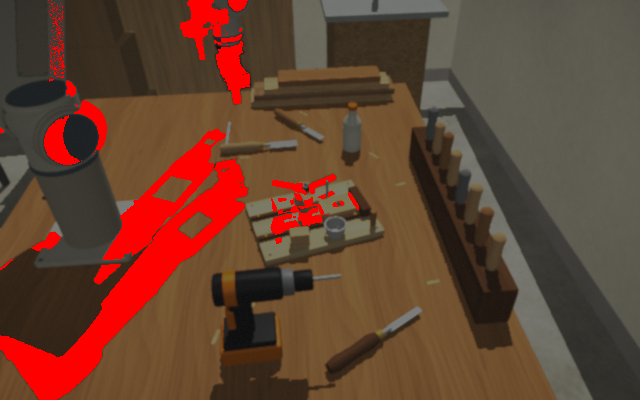

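The blank is flush with the stop. The hole reads jig x of about 66 in both cameras, and the front edge about 107 against the face at 105, so both carry the same 1-2 mm offset. It is square to the jig. The before/after difference shows only the arm, its shadow and the jig's own moving parts. I'll hand in.

Run:
```python
from rig import bot
print(bot.finish_job())
```

```text
the job is handed in; nothing more can be done
None
```

The jig is set up and the job is handed in: I turned the cam lever clockwise to its stop pin, then pushed the slide forward until the blank sat against the end stop. The arm then moved clear. It took about 12 s of the 48 s, and the hand-in gave no verdict.

**Cam:** At the pin the finger force rose from about 2 N to 13.5 N. The last top picture puts the lever at about 0.255 rad from jig +x, a cam angle of about 2.36. The side camera read 0.15 rad, which is less reliable; both put the cam within its allowed range.

**Slide and blank:** At the end of the push the force on the fingers rose from about 2 N to 18 N or so. The slide's travel comes out at about 74 to 75 mm. The blank lies flat and square. Both cameras put its hole at about jig x = 66 mm (home is 65), and its front edge 1 to 2 mm past the stop face, an offset within the camera calibration.

**Disagreements:** The side camera read about 3 mm further along jig x than the top camera, so I corrected for that. At the final press the force also had an upward part of about 13 N on the fingers, probably friction on the push plate. The blank was flat afterwards.

**Bystanders:** A before/after comparison of the side pictures showed changes only in the arm, its shadow and the jig's own moving parts.

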